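# Set the disc-headed depth pin on the stone relief

### The arm

A 6-joint arm with a two-finger parallel gripper is mounted at the origin on the work surface. World frame = base frame: x ahead of the robot, y to its left, z up, the work surface at z = 0. Lengths are in m, angles in rad, forces in N, time in s.
With the tool pointing down it reaches from about 0.325 to 0.775 m from the base axis. Payload 5.5 kg.
Tool frame: the origin (TCP) lies on the centre line of the jaws, within the pads' length; the fingertips stand 8 mm ahead of it and the grasp point (between the pads) lies 11 mm behind it; x points along the fingers, z is the direction in which the jaws open and shut, and the axes are right-handed (so a half turn about x gives the same grasp; the last joint's range is limited). The gripper opens to 85 mm and grips with 20 to 120 N. Pads are 22 mm wide; open, the fingers measure 114 mm over their backs; the gripper's body (76 mm by 85 mm) begins 54 mm behind the grasp point. The pads swing forward as they close: fully open they stand 13 mm farther back than shut.
Start: joints at [-1.165, 0.091, 1.231, -0, 1.82, -0.057], TCP at [0.268, -0.537, 0.239] pointing down, gripper open.
Joint ranges: [-2.87, 2.87], [-0.86, 2.18], [0.17, 2.46], [-1.51, 4.65], [0.06, 2.69], [-2.65, 2.65]. Speed limits (rad/s): [2.57, 2.57, 3.01, 3.14, 3.14, 3.14].

### API

Orientations are given as a unit quaternion [x, y, z, w].
In Python, from cell import env gives the robot as it stands.
- The arm moves only by the shell command python3 -m creep 'ROWS'. ROWS is JSON, a list of rows, each a list of 7 numbers: the shift along the tool's x, y, z in cm, then the turn, a rotation vector about the tool's x, y, z in degrees, then the closure, from -1 (fully open) to 1 (shut), so that 0 is half open. In form: [[tx, ty, tz, ax, ay, az, gripper], ...]. A call has exactly 10 rows; each row shifts and turns the commanded pose from where the row before left it, along the tool's axes as they then stand; what a row does not reach is not made up. A row lasts 1/12 s, in which the tool goes at most 41.7 mm and 7.16 degrees, less where a joint would pass 70% of its speed; a pose out of reach is approached as far as the arm can. A call with a gripper value outside its range is refused whole. The fingers move at their own pace and stop on an object; the grip force is fixed at half the most. Time passes only in rows, so rows that do not move let the fingers close, or fill a call up. It gives the time, the measured TCP pose, the force and the opening at its end, in the units of the state.
- env.get_state(): the state, without advancing time (a new reading comes with each control period).
- env.grab_frame(name): name is "scene" or "top"; returns the picture (384x512x3 uint8, blue, green, red); there is no depth.
- env.calibration(name): a dict with "camera_matrix" (3x3 intrinsics, pixels), "rvec" (rotation vector, rad) and "tvec" (3), from world to camera coordinates, as OpenCV has them. Camera axes: x right, y down, z forward; pixel columns grow to the right and rows downward; lengths in m; the calibration is good to about 2 mm. A picture is of the moment at which its call begins. calibration takes no time and is no camera call.
- env.job_done(): hands the job in, once; it reports no verdict.
The state is a dict: "time_s": time; "q": joint angles; "dq": joint speeds; "joint_torque": joint torques, N m; "tcp_pos": TCP position; "ee_rot": TCP orientation; "contact_force": force on the tool from outside, world axes, zero at the start; "moment": the same for the moment, N m; "grip_width": finger opening in m.
Only numpy, scipy, OpenCV 4.12 (cv2) and the standard library are available. Lean on these libraries where they do the work, as an engineer would, in place of code of your own. Each camera call takes 0.05 s, during which the arm holds its last target. There are 200 camera calls.

### The job

Three steel depth pins slide up and down in the bridge over the carved white stone. With the fingertips, lightly push the pin that has the flat round disc head down until its point rests on the stone, then draw the hand away and leave the pin there. Do not grip or lift anything, and leave the ball-headed and T-headed pins, the bridge, the stone itself and everything around it alone.

Things in the scene. Friction and masses are not known exactly. Their poses are not given: they have to be found in the camera images.
- bench: Fixed plywood board 280 x 340 mm carrying the white stone (250 x 230 mm, face 83 mm up, domes to 100 mm) and an dark steel bridge bar, 22 mm wide, 310 mm long, top 162 mm above the table, on two posts capped at 170 mm. Origin on the table under its centre; y runs along the bridge, z up. The three pins stand in the bridge at x = 0, y = -80, 0, +80 mm, in any order.
- disc_head_top (a point): Centre of the flat upper face of the brass disc head (32 mm across, 7 mm thick) on the pin to be pushed, a vertical steel rod 6 mm thick. The face is 215 mm above the table at joint 0 and 185 mm when the pin's point rests on the stone. The disc sits on a spring of its own: it gives only above 5 N, up to 8 mm at 13 N, then is hard, and springs back when let go.
- disc_pin (a joint): How far the disc-headed pin (its rod, not the sprung disc) is pushed down, in m: 0 to 0.012 at the start, 0.030 when its point rests on the stone, which stops it. It takes about 3 N to slide and stays where it is left; it can also be pulled up, to -0.015.
- ball_pin_top (a point): Top of the brass ball head (20 mm across) of another pin, 207 to 219 mm above the table. Leave alone; it slides as easily.
- ball_pin (a joint): How far the ball-headed pin is down, in m, 0 to 0.012 at the start.
- tee_pin_top (a point): Top of the T-shaped head (brass cross bar 56 mm long across the bridge, 10 mm thick) of the third pin, 198 to 210 mm above the table. Leave alone; it slides as easily.
- tee_pin (a joint): How far the T-headed pin is down, in m, 0 to 0.012 at the start.
- chisel: Chisel lying loose on the flat of the stone, beyond the bridge on the board's +x side, along the bridge: wooden handle 20 mm thick, 182 mm long over all. Origin on its underside, 37 mm from the middle of its length towards the handle's end.
- mallet: Round wooden carver's mallet standing on its head on the table to the robot's left, 96 mm across, 218 mm high. Origin under its centre.
- tub: White plastic cup standing on the table to the robot's right, 100 mm across, 85 mm high. Origin under its centre.
- offcut: Loose stone offcut 90 x 70 x 45 mm on the table to the robot's right. Origin under its centre.

How it is judged:
On the way:
1. the fingertips push the disc-headed pin down on to the stone (within 2 mm) (value of joint disc_pin above 0.028 m and contact force between the fingers and disc_pin above 0.3 N), for 0.02 s.
At the end, for the whole second after the job is handed in: The disc-headed pin rests on the stone (within 2 mm) and is still; the other two pins are within 3 mm, and the chisel, mallet, cup and offcut within 12 mm, of where they were (value of joint disc_pin above 0.028 m and velocity of joint disc_pin below 0.005 m/s and distance of each of ball_pin_top, tee_pin_top from where it was at the start of the episode below 0.003 m and distance of each of chisel, mallet, tub, offcut from where it was at the start of the episode below 0.012 m); the robot touches nothing.
It fails at once if the disc-headed pin is pressed with more than 25 N (contact force between the fingers and disc_pin above 25 N).
It fails at once if the disc-headed pin is pulled up (its joint below -3 mm) (value of joint disc_pin below -0.003 m).
It fails at once if another pin is touched (over 1 N) or moved by more than 3 mm (distance of any of ball_pin_top, tee_pin_top from where it was at the start of the episode above 0.003 m or contact force between any of the fingers, the arm and ball_pin above 1 N or contact force between any of the fingers, the arm and tee_pin above 1 N).
It fails at once if the bridge, stone or board is touched (over 3 N) (contact force between any of the fingers, the arm and bench above 3 N).
It fails at once if the chisel, mallet, cup or offcut is moved by more than 12 mm (distance of any of chisel, mallet, tub, offcut from where it was at the start of the episode above 0.012 m).
It also fails if it takes over 32 s, if anything falls off the work surface, if the arm or the gripper's body presses on something with over 40 N, if the wrist force passes 120 N, or if a joint passes its speed limit or range.

## Working session

There is one attempt and no reset: what is moved stays moved. The work goes in short steps, Python scripts to look and compute and a shell command to move; the robot and the scene stay as the last step left them, time stands still between calls to the robot, and variables do not carry over. Pictures are saved under pics/ and viewed, about 8 in all and at most 12, crops included, and the job is handed in when it is done.

```bash
mkdir -p pics; ls; python3 - <<'E'
from cell import env
import cv2
for n in("scene","top"):
    cv2.imwrite(f"pics/{n}0.png",env.grab_frame(n)); c=env.calibration(n); print(n,c)
print(env.get_state())
E
```

```text
pics
scene {'camera_matrix': array([[391.43084312,   0.        , 253.4648707 ],
       [  0.        , 391.43084312, 190.17037551],
       [  0.        ,   0.        ,   1.        ]]), 'rvec': array([ 2.13840489,  0.72254453, -0.35567547]), 'tvec': array([-0.42665056, -0.08201939,  1.47745502])}
top {'camera_matrix': array([[355.42573657,   0.        , 256.18618544],
       [  0.        , 355.42573657, 194.82656863],
       [  0.        ,   0.        ,   1.        ]]), 'rvec': array([ 2.19371183, -2.1524485 ,  0.08264816]), 'tvec': array([-0.00501977,  0.57695158,  1.07940885])}
{'time_s': 0.1, 'q': array([-1.16473338e+00,  9.17806034e-02,  1.23178113e+00, -1.12903924e-05,
        1.81983514e+00, -5.66717543e-02]), 'dq': array([ 9.39781853e-05, -1.09829986e-03, -1.91627882e-03,  1.10017822e-03,
       -7.72174050e-04,  1.01676459e-03]), 'joint_torque': array([ 4.45998536e-03, -4.60217607e+01, -4.19217861e+01,  1.60143545e-04,
        1.05994221e-02,  2.41607404e-05]), 'tcp_pos': array([ 0.2677475 , -0.53666113,  0.23825688]), 'ee_rot': array([ 0.37238586,  0.60185525, -0.37166061,  0.60080564]), 'contact_force': array([-0.60811033, -0.29030183,  0.23799394]), 'moment': array([ 0.03003741, -0.05485101, -0.04685055]), 'grip_width': 0.0852679628640074}
```

View pics/scene0.png

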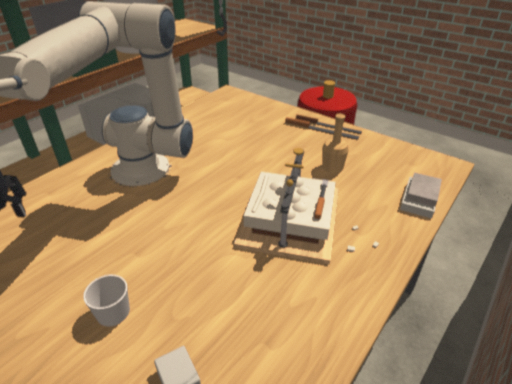

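View pics/top0.png

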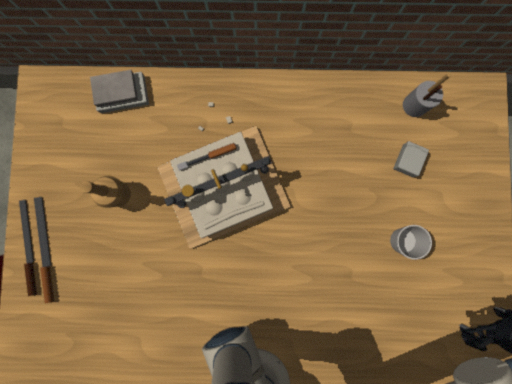

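The top view shows the bridge running from (178,200) to (265,163), with pin heads near (187,190), (216,180) and (243,168). The scene view shows heads near (298,153) and (290,183). I'll zoom in on both.

```bash
python3 - <<'E'
import cv2,numpy as np
a=cv2.imread("pics/top0.png")[120:250,155:295]; b=cv2.imread("pics/scene0.png")[135:265,235:345]
a=cv2.resize(a,None,fx=3,fy=3,interpolation=2); b=cv2.resize(b,None,fx=3,fy=3,interpolation=2)
cv2.imwrite("pics/crop.png",np.hstack([a,b])); print(a.shape,b.shape)
E
```

```text
(390, 420, 3) (390, 330, 3)
```

View pics/crop.png

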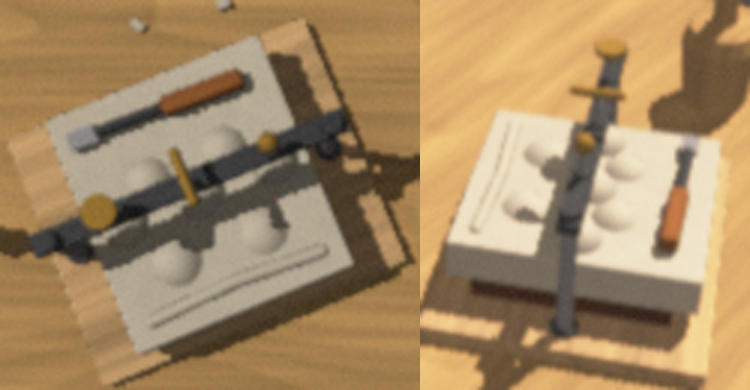

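```bash
cat > h.py <<'E'
from cell import env
import cv2,numpy as np
from scipy.spatial.transform import Rotation as R
def P(n):
    c=env.calibration(n); return c["camera_matrix"],cv2.Rodrigues(c["rvec"])[0],c["tvec"]
def tri(a,b):
    K1,R1,t1=P("top");K2,R2,t2=P("scene")
    X=cv2.triangulatePoints(K1@np.c_[R1,t1],K2@np.c_[R2,t2],np.float64(a),np.float64(b)).ravel();return X[:3]/X[3]
def onz(n,p,z):
    K,r,t=P(n); d=r.T@np.linalg.inv(K)@[*p,1]; o=-r.T@t; return o+d*(z-o[2])/d[2]
def proj(n,X):
    K,r,t=P(n); p=K@(r@X+t); return p[:2]/p[2]
def rel(target):
    s=env.get_state(); r=R.from_quat(s["ee_rot"]); return r.inv().apply(target-s["tcp_pos"])*100
E
python3 - <<'E'
from h import *
f=lambda x,y:((x+.5)/3-.5+155,(y+.5)/3-.5+120)
g=lambda x,y:((x-420+.5)/3-.5+235,(y+.5)/3-.5+135)
print("tri disc",tri(f(99,211),g(610,47)),"tee",tri(f(184,177),g(597,93)),"ball",tri(f(268,142),g(586,142)))
for z in(.205,.215):print(z,onz("top",f(99,211),z),onz("scene",g(610,46),z))
print("tee",onz("top",f(184,177),.2),"ball",onz("top",f(268,142),.205))
a=onz("top",f(40,243),.17);b=onz("top",f(338,122),.17);print("ends",a,b,np.linalg.norm(a-b),np.degrees(np.arctan2(*(a-b)[1::-1])))
print("mallet",onz("top",(108,194),.1))
s=env.get_state();print(R.from_quat(s["ee_rot"]).as_matrix().round(3))
E
```

```text
tri disc [0.56998225 0.18202848 0.2058479 ] tee [0.60143825 0.10951243 0.20193799] ball [0.63477147 0.03763767 0.20057049]
0.205 [0.57079872 0.18275949 0.205     ] [0.56780942 0.18419074 0.205     ]
0.215 [0.56984159 0.18071349 0.215     ] [0.5758171  0.17024619 0.215     ]
tee [0.60252398 0.11038971 0.2       ] ball [0.63394711 0.03735881 0.205     ]
ends [0.54426152 0.24202649 0.17      ] [ 0.65914201 -0.02403437  0.17      ] 0.2898032160770445 113.35385441805207
mallet [0.56489119 0.43559583 0.1       ]
[[-0.001  0.895  0.446]
 [ 0.002  0.446 -0.895]
 [-1.     0.    -0.002]]
```

```bash
python3 -m creep '[[-1,1,-1,0,0,0,1],[-1,2,-1.8,0,0,0,1],[-1,2.5,-2.1,0,0,0,1],[-1,2.5,-2.1,0,0,0,1],[-1,2.5,-2.1,0,0,0,1],[-1,2.5,-2.1,0,0,0,1],[-0.5,2.5,-2.1,0,0,0,1],[0,2.5,-2.1,0,0,0,1],[0,2.5,-2.1,0,0,0,1],[0,2.5,-2.1,0,0,0,1]]' && python3 -m creep '[[0,2.5,-2.1,0,0,0,1],[0,2.5,-2.1,0,0,0,1],[0,2.5,-2.1,0,0,0,1],[0,2.5,-2.1,0,0,0,1],[0,2.5,-2.1,0,0,0,1],[0,2.5,-2.1,0,0,0,1],[0,2.5,-2.1,0,0,0,1],[0,2.5,-2.1,0,0,0,1],[0,2.5,-2.1,0,0,0,1],[0,2.5,-2.1,0,0,0,1]]'; python3 -c "
from h import *
print(rel(np.array([.570,.182,.26])))"
```

```text
time_s: 0.93
tcp_pos: [0.3863, -0.2565, 0.3051]
ee_rot: [0.372, 0.601, -0.372, 0.602]
contact_force: [1.3, -0.8, -0.1]
grip_width: 0.0001
time_s: 1.77
tcp_pos: [0.5158, 0.043, 0.305]
ee_rot: [0.372, 0.601, -0.372, 0.602]
contact_force: [0.8, -0.4, -0.6]
grip_width: -0.0
[  4.50651871  11.05968839 -10.01245091]
```

```bash
python3 -m creep '[[0,2.2,-2,0,0,0,1],[0,2.2,-2,0,0,0,1],[0,2.2,-2,0,0,0,1],[0,2,-1.8,0,0,0,1],[0,1.5,-1.3,0,0,0,1],[0,1,-0.9,0,0,0,1],[1,0,0,0,0,0,1],[1,0,0,0,0,0,1],[1,0,0,0,0,0,1],[0,0,0,0,0,0,1]]'; python3 - <<'E'
from h import *
ims=[]
for n in("top","scene"):
    im=env.grab_frame(n); s=env.get_state(); p=s["tcp_pos"]+[0,0,-.008]
    u,v=proj(n,p); print(n,u,v, proj(n,np.array([.57,.182,.207])))
    x,y=(150,130) if n=="top" else (250,100)
    c=cv2.resize(im[y:y+100,x:x+100],None,fx=4,fy=4,interpolation=2)
    cv2.circle(c,(int((u-x+.5)*4),int((v-y+.5)*4)),2,(0,0,255),-1); ims.append(c)
cv2.imwrite("pics/close.png",np.hstack(ims)); print(s["tcp_pos"],s["contact_force"],s["time_s"])
E
```

```text
time_s: 2.6
tcp_pos: [0.5698, 0.1785, 0.2708]
ee_rot: [0.371, 0.602, -0.374, 0.6]
contact_force: [0.0, -0.5, -1.0]
grip_width: 0.0002
top 184.5415417811775 187.9644923729721 [187.79279439 190.23500247]
scene 299.0755802304167 133.6002606849132 [298.26990724 149.97887843]
[0.57026038 0.17857432 0.27341631] [-0.22060901 -0.38567393 -0.22309534] 2.7
```

View pics/close.png

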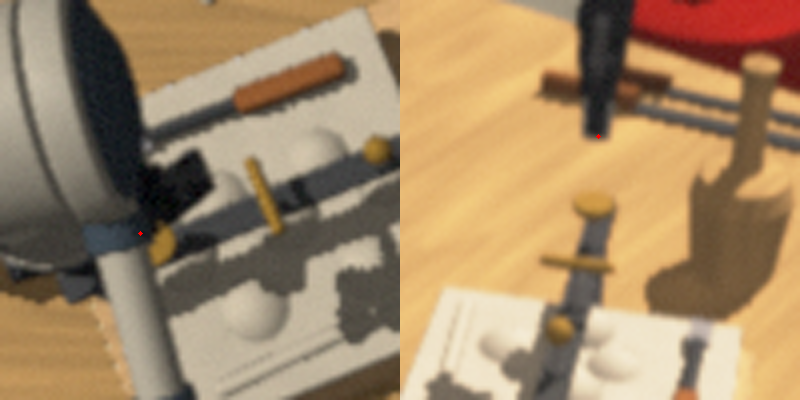

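The red dot (predicted tip) lies on the closed fingertips at about (299,134) in the scene image. The disc is just below it at about (298,150). I'll correct about 3.5 mm sideways and descend.

```bash
python3 -m creep '[[0,0.15,-0.3,0,0,0,1],[0.6,0,0,0,0,0,1],[0.6,0,0,0,0,0,1],[0.6,0,0,0,0,0,1],[0.6,0,0,0,0,0,1],[0.6,0,0,0,0,0,1],[0.6,0,0,0,0,0,1],[0.6,0,0,0,0,0,1],[0.3,0,0,0,0,0,1],[0,0,0,0,0,0,1]]'; python3 -c "
from h import *
s=env.get_state();print(s['tcp_pos'],s['contact_force'])"
```

```text
time_s: 3.53
tcp_pos: [0.5705, 0.183, 0.228]
ee_rot: [0.372, 0.602, -0.372, 0.601]
contact_force: [0.3, -1.0, -0.1]
grip_width: -0.0001
[0.57048843 0.18301766 0.22796471] [ 0.29659047 -0.96951802 -0.14718773]
```

```bash
for i in 1; do python3 -m creep '[[0.2,0,0,0,0,0,1],[0.2,0,0,0,0,0,1],[0.2,0,0,0,0,0,1],[0.2,0,0,0,0,0,1],[0.2,0,0,0,0,0,1],[0.2,0,0,0,0,0,1],[0.2,0,0,0,0,0,1],[0.2,0,0,0,0,0,1],[0.2,0,0,0,0,0,1],[0.2,0,0,0,0,0,1]]'; done
python3 - <<'E'
from h import *
im=env.grab_frame("scene")
cv2.imwrite("pics/c2.png",cv2.resize(im[100:220,240:340],None,fx=5,fy=5,interpolation=2)); s=env.get_state();print(s['tcp_pos'],s['contact_force'])
E
```

```text
time_s: 4.37
tcp_pos: [0.5708, 0.1831, 0.2096]
ee_rot: [0.372, 0.601, -0.372, 0.601]
contact_force: [-0.7, -0.0, 1.9]
grip_width: -0.0001
[0.57079051 0.18308874 0.20904917] [-0.08754936 -0.43224438  0.70267758]
```

View pics/c2.png

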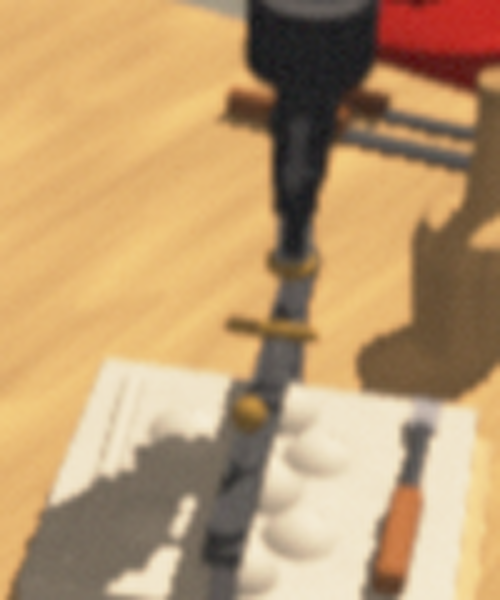

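The fingertips are centred on the disc, at crop (295,260), and in contact. I'll keep going down.

```bash
python3 -m creep '[[0.15,0,0,0,0,0,1],[0.15,0,0,0,0,0,1],[0.15,0,0,0,0,0,1],[0.15,0,0,0,0,0,1],[0.15,0,0,0,0,0,1],[0.15,0,0,0,0,0,1],[0.15,0,0,0,0,0,1],[0.1,0,0,0,0,0,1],[0.1,0,0,0,0,0,1],[0.1,0,0,0,0,0,1]]'; python3 -m creep '[[0.1,0,0,0,0,0,1],[0.05,0,0,0,0,0,1],[0.05,0,0,0,0,0,1],[0,0,0,0,0,0,1],[0,0,0,0,0,0,1],[0,0,0,0,0,0,1],[0,0,0,0,0,0,1],[0,0,0,0,0,0,1],[0,0,0,0,0,0,1],[0,0,0,0,0,0,1]]'
```

```text
time_s: 5.25
tcp_pos: [0.5708, 0.1831, 0.1957]
ee_rot: [0.372, 0.601, -0.372, 0.601]
contact_force: [-0.4, -0.1, 1.8]
grip_width: -0.0003
time_s: 6.08
tcp_pos: [0.5708, 0.1831, 0.1937]
ee_rot: [0.372, 0.601, -0.372, 0.601]
contact_force: [-0.3, 0.2, 0.3]
grip_width: -0.0
```

```bash
python3 -m creep '[[0.05,0,0,0,0,0,1],[0.05,0,0,0,0,0,1],[0.05,0,0,0,0,0,1],[0.05,0,0,0,0,0,1],[0.05,0,0,0,0,0,1],[0,0,0,0,0,0,1],[0,0,0,0,0,0,1],[0,0,0,0,0,0,1],[0,0,0,0,0,0,1],[0,0,0,0,0,0,1]]'
```

```text
time_s: 6.92
tcp_pos: [0.5709, 0.1831, 0.1923]
ee_rot: [0.372, 0.601, -0.372, 0.602]
contact_force: [-1.0, -0.7, 6.3]
grip_width: 0.0001
```

```bash
python3 -m creep '[[0.05,0,0,0,0,0,1],[0.05,0,0,0,0,0,1],[0.05,0,0,0,0,0,1],[0.05,0,0,0,0,0,1],[0,0,0,0,0,0,1],[0,0,0,0,0,0,1],[0,0,0,0,0,0,1],[0,0,0,0,0,0,1],[0,0,0,0,0,0,1],[0,0,0,0,0,0,1]]'
```

```text
time_s: 7.75
tcp_pos: [0.5709, 0.1831, 0.1908]
ee_rot: [0.372, 0.601, -0.372, 0.602]
contact_force: [-2.1, -0.4, 7.1]
grip_width: -0.0
```

The force now rises at about 1 N/mm while holding still, so the pin is on its stop. I'll retract slowly at first, then up.

```bash
python3 -m creep '[[-0.1,0,0,0,0,0,1],[-0.2,0,0,0,0,0,1],[-0.3,0,0,0,0,0,1],[-0.5,0,0,0,0,0,1],[-1,0,0,0,0,0,1],[-1.5,0,0,0,0,0,1],[-2,0,0,0,0,0,1],[-2,0,0,0,0,0,1],[-2,0,0,0,0,0,1],[-1,0,0,0,0,0,1]]'; python3 -m creep '[[-0.5,-1,1,0,0,0,1],[0,-2,2,0,0,0,1],[0,-2,2,0,0,0,1],[0,-2,2,0,0,0,1],[0,-2,2,0,0,0,1],[0,-2,2,0,0,0,1],[0,-1,1,0,0,0,1],[0,0,0,0,0,0,1],[0,0,0,0,0,0,1],[0,0,0,0,0,0,1]]'
python3 - <<'E'
from h import *
ims=[]
for n,x,y in(("top",150,120),("scene",240,100)):
    im=env.grab_frame(n); ims.append(cv2.resize(im[y:y+120,x:x+100],None,fx=4,fy=4,interpolation=2))
    print(n,[(z,proj(n,np.array([.57,.182,z])).round(1)) for z in(.185,.207)])
cv2.imwrite("pics/end.png",np.hstack(ims)); print(env.get_state()["contact_force"])
E
```

```text
time_s: 8.58
tcp_pos: [0.5711, 0.1832, 0.2989]
ee_rot: [0.373, 0.6, -0.371, 0.602]
contact_force: [0.3, 0.5, 0.3]
grip_width: -0.0003
time_s: 9.42
tcp_pos: [0.5169, 0.0223, 0.2997]
ee_rot: [0.372, 0.602, -0.372, 0.601]
contact_force: [-0.9, 0.5, -0.8]
grip_width: -0.0002
top [(0.185, array([189.4, 191. ])), (0.207, array([187.8, 190.2]))]
scene [(0.185, array([297.8, 156.1])), (0.207, array([298.3, 150. ]))]
[-0.14462234  0.2828313  -0.2655602 ]
```

View pics/end.png

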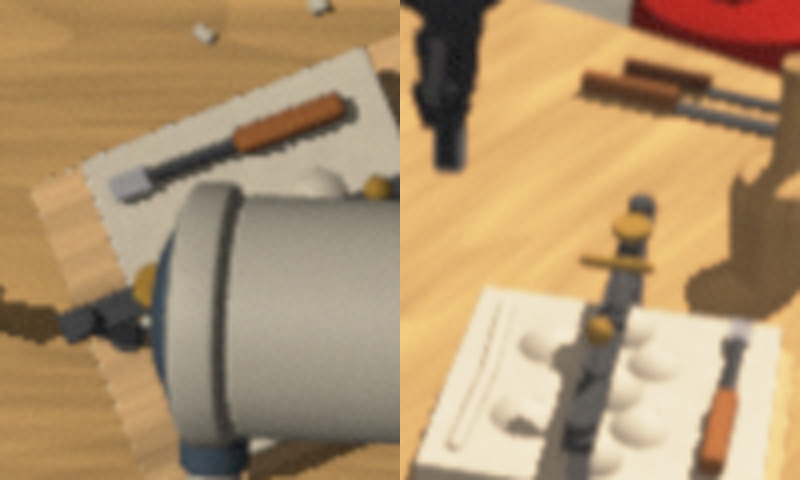

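The disc is at scene pixel (298,156.0), against a predicted 156.1 for a 185 mm face height. The tee (294,166) and ball (290,182) are where they were.

```bash
python3 -c "
from cell import env
print(env.job_done())"
```

```text
the job is handed in; nothing more can be done
None
```

I pushed the disc-headed pin down with the closed fingertips until its point rested on the stone, then drew the hand away and handed the job in at about 9.5 s.

- **Stop reached:** with the arm holding still, the force rose from 6.3 to 7.1 N over about 1.5 mm, as expected once the pin has stopped and only the disc's spring gives. The highest force I read was about 7 N, against the 25 N limit. I read it only at the end of each 10-row move, so brief peaks in between are not covered.
- **Pin left down:** after the retreat, the disc sat at image row 156.0 in the scene camera. The predicted row for a 185 mm face height was 156.1.
- **Other pins:** the ball-headed and T-headed pins were at the same scene-image positions as at the start.
- **Other objects:** the chisel looked undisturbed. I did not re-measure the mallet, cup or offcut, but the arm passed well clear of them.
- **Top view:** in the last check the arm partly hid the disc and the T-headed pin from above, so those checks rest on the scene camera. No check failed or disagreed.

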